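Load both ends of a rocking display tray

ROBOT

A 6-joint arm with a two-finger parallel gripper is mounted at the origin on the work surface. World frame = base frame: x ahead of the robot, y to its left, z up, the work surface at z = 0. Lengths are in m, angles in degrees, forces in N, time in s.
With the tool pointing down it reaches from about 0.4 to 0.825 m from the base axis. Payload 7 kg.
Tool frame: the origin (TCP) lies midway between the tips of the shut fingers; the grasp point (between the pads) lies 19 mm behind it; z points along the fingers, y is the line along which they close (so a half turn about z gives the same grasp; the last joint's range is limited). The gripper opens to 88 mm and grips with 3 to 60 N. Pads are 19 mm wide; open, the fingers measure 130 mm over their backs; the gripper's body (78 mm by 193 mm) begins 47 mm behind the grasp point.
Start: joints at [-48.581, 20.546, 0.682, 0, -70.136, -16.507], TCP at [0.284, -0.612, 0.227] pointing down, gripper open.
Joint ranges: [-176.03, 176.03], [-82.01, 121.73], [-58.28, 71.71], [-173.87, 95.51], [-174.79, -0.11], [-173.66, 173.66]. Speed limits (degrees/s): [136.94, 136.94, 172.46, 180, 180, 180].

INTERFACE

Orientations are given as [roll, pitch, yaw] about the fixed x, y, z axes, in that order (R = Rz(yaw) Ry(pitch) Rx(roll)).
In Python, from plant import r gives the robot as it stands. The module is installed in compiled form; this text tells all that it offers.
- The arm moves only by the tool play_rows, never from a script. Its argument "rows" is a list of rows, each an object with "slide": the shift along the tool's x, y, z as a fraction of full scale, a list of three; "delta_rot": the turn, a rotation vector about the tool's x, y, z as a fraction of full scale, a list of three; "fingers": the opening, from -1 (shut) to 1 (fully open). In form: [{"slide": [x, y, z], "delta_rot": [rx, ry, rz], "fingers": fingers}, ...]. A call has 1 to 8 rows; each row shifts and turns the commanded pose from where the row before left it, along the tool's axes as they then stand; what a row does not reach is not made up. Full scale, the value 1, is 0.15 m for a shift and 0.08 rad for a turn. A row lasts 1/8 s, in which the tool goes at most 62.5 mm and 10.7 degrees, less where a joint would pass 70% of its speed; a pose out of reach is approached as far as the arm can. A call with a number of a shift or a turn outside -1 to 1 is refused whole. A call with a gripper value outside its range is refused whole. The fingers move at their own pace and stop on an object; "squeeze" is the grip in N (left out, the last holds). Time passes only in rows, so rows that do not move let the fingers close. It gives the time, the measured TCP pose, the force, the opening and the grip force at its end, in the units of the state.
- r.get_state(): the state, without advancing time (a new reading comes with each control period).
- r.capture(name): name is "scene" or "top" or "wrist"; returns a dict with "image" (420x560x3 uint8, blue, green, red), "fx", "fy", "cx", "cy" (pixels), "distortion" ([k1, k2, p1, p2, k3] as OpenCV has them; the pictures are not rectified), "R" (3x3) and "t" (3): a world point X has camera coordinates R X + t; the wrist camera has in their place "T_tool_cam" (4x4, takes a point from camera to tool coordinates, whose origin is the TCP and whose axes are the flange's). Camera axes: x right, y down, z forward; pixel columns grow to the right and rows downward; lengths in m; the calibration is good to about 2 mm. A picture is of the moment at which its call begins: read the wrist's pose just before it. There is no depth.
- r.close_job(): hands the job in; it is judged then, once.
The state is a dict: "time_s": time; "joints": joint angles; "qd": joint speeds; "joint_torque": joint torques, N m; "tcp_pos": TCP position; "eef_rot": TCP orientation; "contact_force": force on the tool from outside, world axes, zero at the start; "moment": the same for the moment, N m; "gripper_width": finger opening in m; "gripper_force": force on a finger pad.
Only numpy, scipy, OpenCV 4.12 (cv2) and the standard library are available. Lean on these libraries where they do the work, as an engineer would, in place of code of your own. Each camera call takes 0.05 s, during which the arm holds its last target. There are 200 camera calls.

TASK

Put the two wide, squat canisters on the wooden rocking tray of the display stand, one standing upright in the middle of the square place at each end, so that the tray stays level. Set them down gently, and leave the slim canisters and everything else where they are.

Things in the scene. Friction and masses are not known exactly. Their poses are not given: they have to be found in the camera images.
- wide_a_mid (a point): wide, squat canister (one of two alike): round white ceramic body with a flat plain steel lid, 62 mm diameter, 70 mm tall, about 0.30 kg; stands on the table. This point is its centre, half-way up (35 mm over its underside); z is its upright axis.
- wide_b_mid (a point): wide, squat canister (one of two alike): round white ceramic body with a flat plain steel lid, 62 mm diameter, 70 mm tall, about 0.30 kg; stands on the table. This point is its centre, half-way up (35 mm over its underside); z is its upright axis.
- stand: display stand fixed to the table: steel foot 160 x 120 mm, 10 mm thick, and two upright cheeks to 115 mm height, carrying a wooden tray 364 mm long (along y), 110 mm wide (along x). Origin at the underside of the foot, on the table, under the middle of the tray; the pivot axis runs along x, 100 mm above the origin. When the tray is level the floor of its end places is 112 mm above the table.
- tray (a joint): tilt of the tray about the stand's x axis: 0 level, positive lifts the left (+y) end; stops at -0.16 and +0.16 rad. A weak spring (1.3 N m/rad) levels it when it is empty or evenly loaded; a canister at one end only, or a wide and a slim one, tips it to its stop (the loaded end sinks 21 mm, the other rises 21 mm). It gives way easily when a canister is set on the raised end.
- tray_left (a point): left end place of the rocking tray: centre of the floor of the shallow square place at its left end (seen from the robot), 130 mm from the pivot axis and 12 mm above it. The place is 92 mm long (along the tray) by 98 mm wide inside, with 10 mm high battens all round. z is the tray floor's normal; y runs along the tray towards its left end.
- tray_right (a point): right end place of the rocking tray: centre of the floor of the shallow square place at its right end (seen from the robot), 130 mm from the pivot axis and 12 mm above it. The place is 92 mm long (along the tray) by 98 mm wide inside, with 10 mm high battens all round. z is the tray floor's normal; y runs along the tray towards its left end.
- slim_a_mid (a point): slim, tall canister (one of two alike): same white ceramic and steel lid but 42 mm diameter, 95 mm tall and only about 0.12 kg; not wanted on the tray, stays where it is. This point is its centre, half-way up.
- slim_b_mid (a point): slim, tall canister (one of two alike): same white ceramic and steel lid but 42 mm diameter, 95 mm tall and only about 0.12 kg; not wanted on the tray, stays where it is. This point is its centre, half-way up.
- ring_cone: white ceramic ring cone, foot 52 mm diameter, 78 mm tall; origin at its underside. Bystander.
- dish: small glass dish, 84 mm diameter, 30 mm tall; origin at its underside. Bystander.
- driver: screwdriver, 190 mm long, lying on the table along its x axis. Bystander.
- tape: clear ring of tape, 90 mm diameter, 22 mm tall; origin at its underside. Bystander.
- riser: small wooden display block 90 x 70 x 40 mm; origin at its underside. Bystander.
There are look-alikes about, which are no part of the job. Leave any red look-alike of the part that bears wide_b_mid alone.

How it is judged (in metres and radians):
At the end, for the whole second after the job is handed in: One wide canister stands upright (within 0.15 rad) on the floor of each end place of the tray, its axis within 30 mm of the place's centre, and the tray is at rest and level within 0.07 rad ((((horizontal distance between wide_a_mid and tray_left below 0.03 m and z of wide_a_mid in the frame of tray_left between 0.028 and 0.045 m and angle between wide_a_mid's own z axis and vertical below 0.15 rad) and (horizontal distance between wide_b_mid and tray_right below 0.03 m and z of wide_b_mid in the frame of tray_right between 0.028 and 0.045 m and angle between wide_b_mid's own z axis and vertical below 0.15 rad)) or ((horizontal distance between wide_b_mid and tray_left below 0.03 m and z of wide_b_mid in the frame of tray_left between 0.028 and 0.045 m and angle between wide_b_mid's own z axis and vertical below 0.15 rad) and (horizontal distance between wide_a_mid and tray_right below 0.03 m and z of wide_a_mid in the frame of tray_right between 0.028 and 0.045 m and angle between wide_a_mid's own z axis and vertical below 0.15 rad))) and value of joint tray between -0.07 and 0.07 rad and velocity of joint tray between -0.05 and 0.05 rad/s); the robot touches nothing.
It fails at once if the stand or its tray is struck or pressed with more than 60 N (contact force between stand and anything else above 60 N).
It fails at once if a wide canister is dropped or thrown onto the tray (moves faster than 0.8 m/s over an end place, less than 100 mm from centre to floor) ((linear speed of wide_a above 0.8 m/s and horizontal distance between wide_a_mid and tray_left below 0.05 m and z of wide_a_mid in the frame of tray_left below 0.1 m) or (linear speed of wide_a above 0.8 m/s and horizontal distance between wide_a_mid and tray_right below 0.05 m and z of wide_a_mid in the frame of tray_right below 0.1 m) or (linear speed of wide_b above 0.8 m/s and horizontal distance between wide_b_mid and tray_left below 0.05 m and z of wide_b_mid in the frame of tray_left below 0.1 m) or (linear speed of wide_b above 0.8 m/s and horizontal distance between wide_b_mid and tray_right below 0.05 m and z of wide_b_mid in the frame of tray_right below 0.1 m)).
It fails at once if a slim canister or another bystander is moved more than 40 mm (distance of any of slim_a_mid, slim_b_mid, ring_cone, dish, driver, tape, riser from where it was at the start of the episode above 0.04 m).
It also fails if it takes over 64 s, if anything falls off the work surface, if the arm or the gripper's body presses on something with over 40 N, if the wrist force passes 120 N, or if a joint passes its speed limit or range.

## Working session

There is one attempt and no reset: what is moved stays moved. The work goes in short steps, Python scripts to look and compute and a tool call to move; the robot and the scene stay as the last step left them, time stands still between calls to the robot, and variables do not carry over. Pictures are saved under pics/ and viewed, at most 10 in all, crops included, and the job is handed in when it is done.

Besides the shell and the picture viewer there is one more tool, called after ">>>" as name([rows], argument=value, ...), one row to a line, values as JSON. play_rows: Moves the arm, as the interface text tells. Shift numbers are shares of 0.15 m and turn numbers shares of 0.08 rad, none past 1 either way. Its arguments: {"type":"object","properties":{"rows":{"type":"array"},"squeeze":{"type":"number"}},"required":["rows"]}

```bash
mkdir -p pics; python3 - <<'E'
from plant import r
import cv2,pickle
d={}
for n in("scene","top"):
    d[n]=r.capture(n); cv2.imwrite(f"pics/{n}0.png",cv2.resize(d[n]["image"],(784,588)))
    print(n,d[n]["fx"],d[n]["distortion"],d[n]["t"],d[n]["R"])
pickle.dump(d,open("cams.pkl","wb"))
print(r.get_state())
E
```

```text
scene 476.32099413623865 [-0.00973201  0.          0.          0.          0.        ] [-0.43168653 -0.1528371   1.62999684] [[ 0.80938892  0.58700271 -0.01781568]
 [ 0.39842897 -0.57115512 -0.71766022]
 [-0.43144401  0.57376794 -0.69616551]]
top 491.7319687288984 [-0.14017548  0.          0.          0.          0.        ] [-0.01155555  0.55208662  1.62345275] [[-2.97338752e-02 -9.99557823e-01 -2.34018193e-04]
 [-9.98125798e-01  2.97038029e-02 -5.35030431e-02]
 [ 5.34863365e-02 -1.35727321e-03 -9.98567659e-01]]
{'time_s': 0.1, 'joints': array([-4.85806269e+01,  2.05873566e+01,  6.39910952e-01, -1.60140429e-02,
       -7.01369761e+01, -1.65074424e+01]), 'qd': array([ 0.02312075,  0.01959503,  0.16302383,  0.07438012, -0.17896156,
        0.07866867]), 'joint_torque': array([-2.49794302e-04, -5.84162557e+01,  2.93753314e+01,  7.01566994e+00,
        1.01582502e-02, -8.87229277e-06]), 'tcp_pos': array([ 0.28411696, -0.61181603,  0.22572826]), 'eef_rot': array([ 1.79914780e+02, -9.55491981e-03, -1.55093514e+02]), 'contact_force': array([-0.01378145,  0.73647912, -0.50370786]), 'moment': array([0.00054587, 0.05070741, 0.05303756]), 'gripper_force': 0.0, 'gripper_width': 0.08754324715107116}
```

View pics/scene0.png

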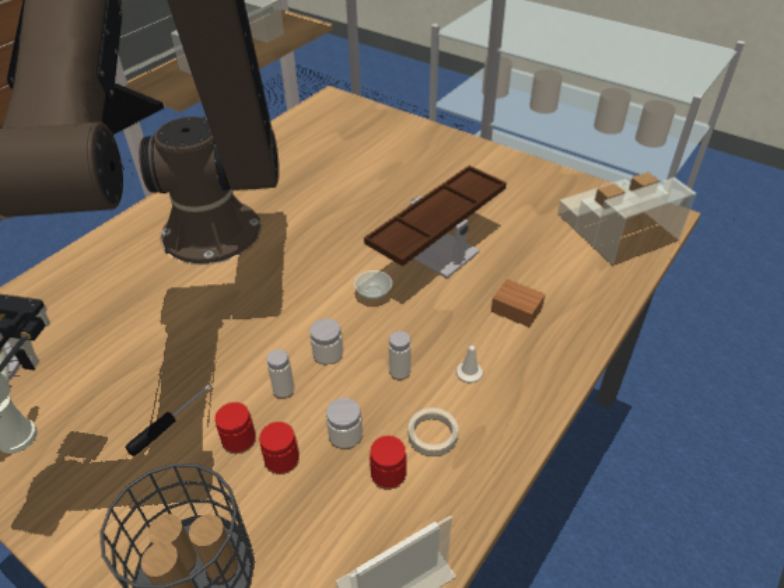

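View pics/top0.png

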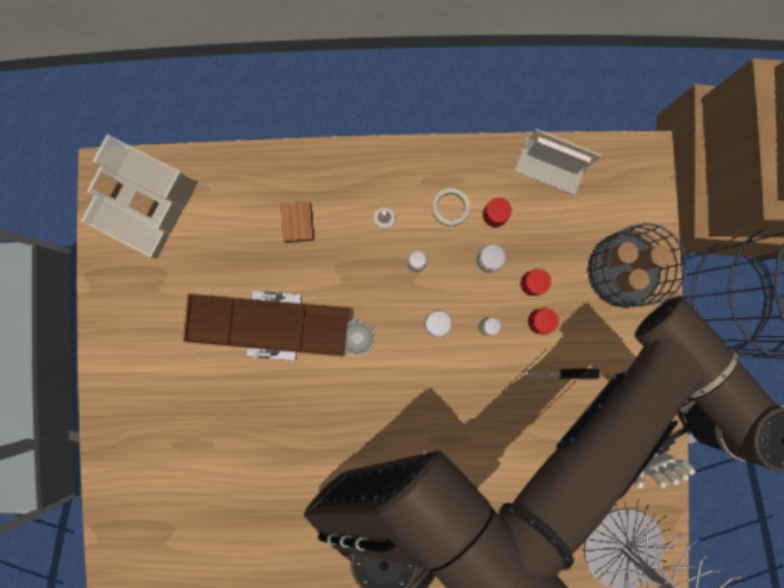

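The scene shows the two wide white canisters at about (326,341) and (344,423), the slim ones at (281,373) and (399,355), and three red look-alikes. In the top view the wide lids are at about (438,323) and (491,257), and the tray runs from x = 186 to 350. Next I'll enlarge a crop to get closer positions.

```bash
python3 - <<'E'
import cv2,pickle
d=pickle.load(open("cams.pkl","rb"))
t=d["top"]["image"];s=d["scene"]["image"]
a=cv2.resize(t[165:265,120:400],(784,280),interpolation=cv2.INTER_CUBIC)   # x2.8
b=cv2.resize(s[110:320,180:360],(257*2,300*2)[:2],interpolation=cv2.INTER_CUBIC)
cv2.imwrite("pics/a.png",a)
E
```

```text
(no output)
```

View pics/a.png

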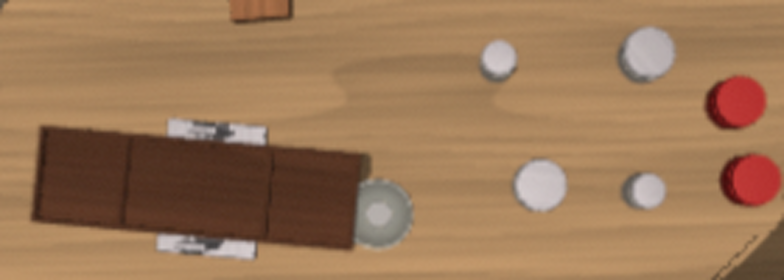

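The crop (2.8×, offset (120,165)) puts the wide lids at (540,185) and (648,54). The slim lids are at (499,60) and (646,190), and the tray corners at (42,126), (368,153), (355,249) and (33,220).

```bash
cat > h.py <<'E'
import numpy as np,cv2,pickle
from scipy.spatial.transform import Rotation as Ro
def px2w(c,uv,z):
    K=np.array([[c["fx"],0,c["cx"]],[0,c["fy"],c["cy"]],[0,0,1]])
    p=cv2.undistortPoints(np.array([[uv]],float),K,np.array(c["distortion"]))[0,0]
    R=np.array(c["R"]);o=-R.T@np.array(c["t"]);v=R.T@np.array([*p,1])
    return o+v*(z-o[2])/v[2]
def proj(c,X):
    K=np.array([[c["fx"],0,c["cx"]],[0,c["fy"],c["cy"]],[0,0,1]])
    return cv2.projectPoints(np.array([X],float),cv2.Rodrigues(np.array(c["R"]))[0],np.array(c["t"]),K,np.array(c["distortion"]))[0].ravel()
E
python3 - <<'E'
from h import *
d=pickle.load(open("cams.pkl","rb"));c=d["top"]
f=lambda u,v,z:px2w(c,((u+.5)/2.8+120-.5,(v+.5)/2.8+165-.5),z).round(4)
for n,u,v,z in[("w1",540,185,.07),("w2",648,54,.07),("s1",499,60,.095),("s2",646,190,.095),("r1",738,101,.07),("r2",752,179,.07),("dish",380,213,.03)]: print(n,f(u,v,z))
P=[f(*q,.12) for q in[(42,126),(368,153),(355,249),(33,220)]]
print(P,np.mean(P,0)); 
for i in range(4): print(np.linalg.norm(P[i]-P[i-1]),np.degrees(np.arctan2(*(P[i]-P[i-1])[1::-1])))
s=d["scene"]
for n,u,v,z in[("w1",326.5,328,.07),("w2",344,409,.07)]: print(n,px2w(s,((u+.5)/1.4-.5,(v+.5)/1.4-.5),z))
E
```

```text
w1 [ 0.4818 -0.1364  0.07  ]
w2 [ 0.6293 -0.2667  0.07  ]
s1 [ 0.6247 -0.0929  0.095 ]
s2 [ 0.4721 -0.2547  0.095 ]
r1 [ 0.5718 -0.3696  0.07  ]
r2 [ 0.481  -0.3823  0.07  ]
dish [0.455  0.0499 0.03  ]
[array([0.5636, 0.4248, 0.12  ]), array([0.5225, 0.0572, 0.12  ]), array([0.4164, 0.0746, 0.12  ]), array([0.4581, 0.4369, 0.12  ])] [0.49015  0.248375 0.12    ]
0.10619161925500523 -6.542775812621898
0.3698904837921625 -96.37953501271629
0.10751730093338464 170.6866114399795
0.36469189735994956 83.43426280645691
w1 [ 0.48145224 -0.13110159  0.07      ]
w2 [ 0.62997969 -0.26213822  0.07      ]
```

>>> play_rows([
  {"slide": [-0.3,0.11,0],"delta_rot": [0,0,0],"fingers": 1},
  {"slide": [-0.3,0.11,0],"delta_rot": [0,0,0],"fingers": 1},
  {"slide": [-0.3,0.11,0],"delta_rot": [0,0,0],"fingers": 1},
  {"slide": [-0.3,0.11,0],"delta_rot": [0,0,0],"fingers": 1},
  {"slide": [-0.3,0.11,0],"delta_rot": [0,0,0],"fingers": 1},
  {"slide": [-0.3,0.11,0],"delta_rot": [0,0,0],"fingers": 1},
  {"slide": [-0.3,0.11,0],"delta_rot": [0,0,0],"fingers": 1},
  {"slide": [-0.3,0.11,0],"delta_rot": [0,0,0],"fingers": 1},
], squeeze=25)

```text
time_s: 1.1
tcp_pos: [0.556, -0.3394, 0.2262]
eef_rot: [180.0, -0.0, -155.1]
contact_force: [0.0, -0.8, 0.4]
gripper_width: 0.0878
gripper_force: 0.0
```

```bash
cat >> h.py <<'E'
def to(s,target,n=1):
    "world target -> total slide fractions in tool axes"
    R=Ro.from_euler("xyz",s["eef_rot"],degrees=True)
    return (R.inv().apply(np.array(target)-s["tcp_pos"])/.15/n).round(3)
def wcam(s,c):
    T=np.array(c["T_tool_cam"]);W=np.eye(4);W[:3,:3]=Ro.from_euler("xyz",s["eef_rot"],degrees=True).as_matrix();W[:3,3]=s["tcp_pos"]
    I=np.linalg.inv(W@T);c["R"]=I[:3,:3];c["t"]=I[:3,3];return c
def dist(c,name):
    pickle.dump(c,open(name+".pkl","wb"));cv2.imwrite(f"pics/{name}.png",c["image"])
E
python3 - <<'E'
from h import *
from plant import r
s=r.get_state();print(s["tcp_pos"],s["eef_rot"],s["joints"],s["time_s"])
c=wcam(s,r.capture("wrist"));dist(c,"wr1")
print(to(s,(.6295,-.265,.226)), proj(c,(.6295,-.265,.07)))
E
```

```text
[ 0.55600068 -0.33942141  0.22622249] [ 1.79970819e+02 -2.27406864e-02 -1.55085067e+02] [-1.42841198e+01  1.83823736e+01 -2.52126134e+00 -8.81965182e-03
 -6.91324309e+01 -5.07978087e+01] 1.1
[-0.653  0.244  0.001] [312.12763979 279.4453265 ]
```

View pics/wr1.png

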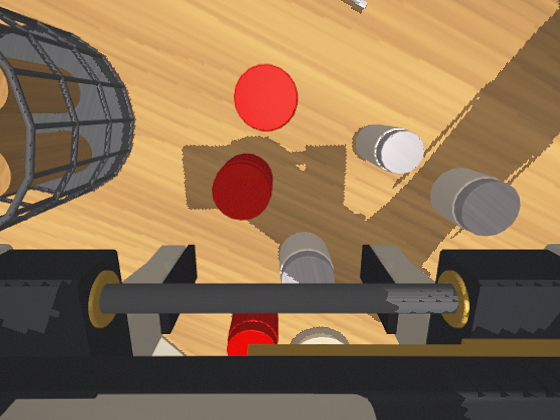

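The wrist view shows w1's lid at (487,207). w2 is partly hidden behind the gripper near column 308, close to the predicted 312. A red can sits to its left and another below it.

```bash
python3 - <<'E'
from h import *
from plant import r
c=pickle.load(open("wr1.pkl","rb"))
print("w1",px2w(c,(487,207),.07),"w2",px2w(c,(308,279),.07),"s2",px2w(c,(402,152),.095))
E
```

```text
w1 [ 0.48263819 -0.14263963  0.07      ] w2 [ 0.63089627 -0.26927035  0.07      ] s2 [ 0.47234846 -0.25830706  0.095     ]
```

>>> play_rows([
  {"slide": [-0.22,0.08,0],"delta_rot": [0,0,0],"fingers": 1},
  {"slide": [-0.22,0.08,0],"delta_rot": [0,0,0],"fingers": 1},
  {"slide": [-0.22,0.08,0],"delta_rot": [0,0,0],"fingers": 1},
  {"slide": [0,0,0],"delta_rot": [0,0,0],"fingers": 1},
])

```text
time_s: 1.65
tcp_pos: [0.631, -0.2646, 0.2255]
eef_rot: [179.9, -0.0, -155.0]
contact_force: [-0.9, -0.7, 0.5]
gripper_width: 0.0875
gripper_force: 0.0
```

>>> play_rows([
  {"slide": [0,-0.01,0.25],"delta_rot": [0,0,0],"fingers": 1},
  {"slide": [0,0,0.25],"delta_rot": [0,0,0],"fingers": 1},
  {"slide": [0,0,0.25],"delta_rot": [0,0,0],"fingers": 1},
  {"slide": [0,0,0.25],"delta_rot": [0,0,0],"fingers": 1},
  {"slide": [0,0,0.2],"delta_rot": [0,0,0],"fingers": 1},
  {"slide": [0,0,0.13],"delta_rot": [0,0,0],"fingers": 1},
  {"slide": [0,0,0],"delta_rot": [0,0,0],"fingers": 1},
])

```text
time_s: 2.52
tcp_pos: [0.6292, -0.268, 0.0256]
eef_rot: [179.9, -0.1, -155.1]
contact_force: [-0.3, 0.1, 0.3]
gripper_width: 0.0877
gripper_force: 0.0
```

>>> play_rows([
  {"slide": [0,0,0],"delta_rot": [0,0,0],"fingers": -1},
  {"slide": [0,0,0],"delta_rot": [0,0,0],"fingers": -1},
  {"slide": [0,0,0],"delta_rot": [0,0,0],"fingers": -1},
  {"slide": [0,0,0],"delta_rot": [0,0,0],"fingers": -1},
  {"slide": [0,0,0],"delta_rot": [0,0,0],"fingers": -1},
  {"slide": [0,0,0],"delta_rot": [0,0,0],"fingers": -1},
])

```text
time_s: 3.28
tcp_pos: [0.6312, -0.268, 0.0282]
eef_rot: [-179.9, 0.1, -155.1]
contact_force: [-0.5, -0.9, 6.1]
gripper_width: 0.0615
gripper_force: 25.0
```

>>> play_rows([
  {"slide": [0,0,-0.05],"delta_rot": [0,0,0],"fingers": -1},
  {"slide": [0,0,-0.1],"delta_rot": [0,0,0],"fingers": -1},
  {"slide": [0,0,-0.25],"delta_rot": [0,0,0],"fingers": -1},
  {"slide": [0,0,-0.3],"delta_rot": [0,0,0],"fingers": -1},
  {"slide": [0,0,-0.3],"delta_rot": [0,0,0],"fingers": -1},
  {"slide": [0,0,-0.3],"delta_rot": [0,0,0],"fingers": -1},
  {"slide": [0,0,-0.2],"delta_rot": [0,0,0],"fingers": -1},
  {"slide": [0,0,0],"delta_rot": [0,0,0],"fingers": -1},
])

```text
time_s: 4.28
tcp_pos: [0.6315, -0.2681, 0.256]
eef_rot: [-179.8, 0.3, -155.1]
contact_force: [-0.5, -0.2, -3.2]
gripper_width: 0.0613
gripper_force: 25.0
```

```bash
cat >> h.py <<'E'
def plan(s,target,n,drz):
    R=Ro.from_euler("xyz",s["eef_rot"],degrees=True);d=(np.array(target)-s["tcp_pos"])/n/.15
    for i in range(n):
        print((R.inv().apply(d)).round(2)); R=R*Ro.from_rotvec([0,0,.08*drz])
E
python3 - <<'E'
from h import *
from plant import r
s=r.get_state();print(s["tcp_pos"],s["eef_rot"],s["contact_force"],s["gripper_width"])
plan(s,(.505,.377,.245),13,-1)
E
```

```text
[ 0.63147763 -0.26814794  0.25600648] [-179.80262544    0.26386264 -155.07909228] [-0.50436233 -0.19811708 -3.17622579] 0.06129387474609897
[-0.08  0.33  0.  ]
[-0.11  0.32  0.  ]
[-0.13  0.31  0.  ]
[-0.16  0.3   0.  ]
[-0.18  0.29  0.  ]
[-0.2   0.27  0.  ]
[-0.22  0.25  0.  ]
[-0.24  0.23  0.  ]
[-0.26  0.21  0.  ]
[-0.28  0.19  0.  ]
[-0.29  0.17  0.  ]
[-0.3   0.15  0.  ]
[-0.31  0.12  0.  ]
```

>>> play_rows([
  {"slide": [-0.08,0.33,0],"delta_rot": [0,0,-1],"fingers": -1},
  {"slide": [-0.11,0.32,0],"delta_rot": [0,0,-1],"fingers": -1},
  {"slide": [-0.13,0.31,0],"delta_rot": [0,0,-1],"fingers": -1},
  {"slide": [-0.16,0.3,0],"delta_rot": [0,0,-1],"fingers": -1},
  {"slide": [-0.18,0.29,0],"delta_rot": [0,0,-1],"fingers": -1},
  {"slide": [-0.2,0.27,0],"delta_rot": [0,0,-1],"fingers": -1},
  {"slide": [-0.22,0.25,0],"delta_rot": [0,0,-1],"fingers": -1},
  {"slide": [-0.24,0.23,0],"delta_rot": [0,0,-1],"fingers": -1},
])

```text
time_s: 5.28
tcp_pos: [0.5516, 0.1305, 0.251]
eef_rot: [179.9, -0.1, -118.3]
contact_force: [0.6, 0.1, -2.2]
gripper_width: 0.061
gripper_force: 25.0
```

>>> play_rows([
  {"slide": [-0.26,0.21,0],"delta_rot": [0,0,-1],"fingers": -1},
  {"slide": [-0.28,0.19,0],"delta_rot": [0,0,-1],"fingers": -1},
  {"slide": [-0.29,0.17,0],"delta_rot": [0,0,-1],"fingers": -1},
  {"slide": [-0.3,0.15,0],"delta_rot": [0,0,-1],"fingers": -1},
  {"slide": [-0.31,0.12,0],"delta_rot": [0,0,-0.8],"fingers": -1},
  {"slide": [0,0,0],"delta_rot": [0,0,0],"fingers": -1},
])

```text
time_s: 6.02
tcp_pos: [0.5035, 0.3786, 0.25]
eef_rot: [179.9, -0.1, -96.2]
contact_force: [-0.2, -0.6, -2.5]
gripper_width: 0.0611
gripper_force: 25.0
```

```bash
python3 - <<'E'
from h import *
from plant import r
s=r.get_state();print(s["tcp_pos"],s["eef_rot"],s["contact_force"],s["gripper_width"])
c=wcam(s,r.capture("wrist"));dist(c,"wr2")
t=r.capture("top");pickle.dump(t,open("top2.pkl","wb"))
a=cv2.resize(t["image"][190:270,120:260],(784,448),interpolation=cv2.INTER_CUBIC)
w=cv2.resize(c["image"][:300],(784,420))[::2,::2]
a[:0]=0
cv2.imwrite("pics/cmp.png",np.vstack([cv2.resize(c["image"][:290],(560,290)),cv2.resize(a,(560,300))]))
yaw=np.radians(-6.5);C=np.array([.490,.248])
for dy in(.182-.003,.13,.084,-.13):
  for dx in(-.052,0,.052):
    p=C+dy*np.array([-np.sin(yaw),np.cos(yaw)])+dx*np.array([np.cos(yaw),np.sin(yaw)])
    print(dy,dx,p.round(4),proj(c,(*p,.122)).round(0),((proj(t,(*p,.122))-[120,190])*4*[1,300/320]).round())
E
```

```text
[0.50345745 0.37864384 0.24998072] [ 1.79883338e+02 -1.06450660e-01 -9.61950923e+01] [-0.24488913 -0.64318712 -2.49000723] 0.06108760362275039
0.179 -0.052 [0.4586 0.4317] [330. 247.] [ 52. 199.]
0.179 0 [0.5103 0.4258] [276. 247.] [ 58. 137.]
0.179 0.052 [0.5619 0.42  ] [221. 247.] [64. 76.]
0.13 -0.052 [0.4531 0.3831] [333. 198.] [112. 204.]
0.13 0 [0.5047 0.3772] [276. 197.] [118. 142.]
0.13 0.052 [0.5564 0.3713] [219. 197.] [125.  80.]
0.084 -0.052 [0.4478 0.3373] [336. 146.] [170. 209.]
0.084 0 [0.4995 0.3315] [276. 146.] [176. 147.]
0.084 0.052 [0.5512 0.3256] [216. 146.] [182.  85.]
-0.13 -0.052 [0.4236 0.1247] [ 355. -176.] [441. 232.]
-0.13 0 [0.4753 0.1188] [ 278. -177.] [447. 169.]
-0.13 0.052 [0.5269 0.1129] [ 200. -178.] [453. 107.]
```

View pics/cmp.png

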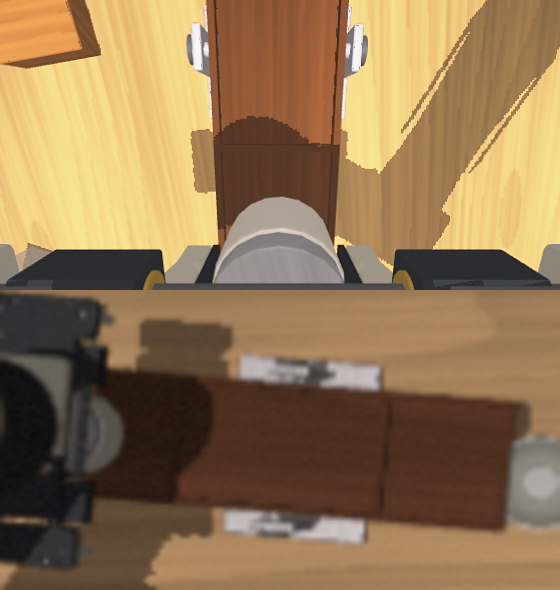

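The crop matches my projection of the tray: the edges are near columns 214 and 340, and the divider is at row 145. The left place is therefore at about (0.505, 0.377). I'll lower partway and tilt to match the tipped tray.

>>> play_rows([
  {"slide": [-0.02,-0.01,0.2],"delta_rot": [0,0,0],"fingers": -1},
  {"slide": [0,0,0.2],"delta_rot": [0,0,0],"fingers": -1},
  {"slide": [0,0,0.15],"delta_rot": [0,0,0],"fingers": -1},
  {"slide": [0,0,0],"delta_rot": [0,0.5,0],"fingers": -1},
  {"slide": [0,0,0],"delta_rot": [0,0.5,0],"fingers": -1},
  {"slide": [0,0,0],"delta_rot": [0,0.5,0],"fingers": -1},
  {"slide": [0,0,0],"delta_rot": [0,0.4,0],"fingers": -1},
  {"slide": [0,0,0],"delta_rot": [0,0,0],"fingers": -1},
])

```text
time_s: 7.12
tcp_pos: [0.5068, 0.3796, 0.1692]
eef_rot: [180.0, -8.8, -96.4]
contact_force: [0.2, -0.6, -4.1]
gripper_width: 0.061
gripper_force: 25.0
```

```bash
python3 - <<'E'
from h import *
from plant import r
s=r.get_state();print(s["tcp_pos"],s["eef_rot"])
print(to(s,(.5053,.3818,.1205)))
E
```

```text
[0.50679585 0.37958516 0.16923493] [179.98959326  -8.76314427 -96.3666979 ]
[-0.063  0.011  0.319]
```

>>> play_rows([
  {"slide": [-0.01,0.01,0.05],"delta_rot": [0,0,0],"fingers": -1},
  {"slide": [-0.01,0,0.05],"delta_rot": [0,0,0],"fingers": -1},
  {"slide": [-0.01,0,0.05],"delta_rot": [0,0,0],"fingers": -1},
  {"slide": [-0.01,0,0.05],"delta_rot": [0,0,0],"fingers": -1},
  {"slide": [-0.01,0,0.05],"delta_rot": [0,0,0],"fingers": -1},
  {"slide": [-0.01,0,0.04],"delta_rot": [0,0,0],"fingers": -1},
  {"slide": [0,0,0.02],"delta_rot": [0,0,0],"fingers": -1},
  {"slide": [0,0,0],"delta_rot": [0,0,0],"fingers": -1},
])

```text
time_s: 8.12
tcp_pos: [0.5056, 0.381, 0.1221]
eef_rot: [180.0, -8.7, -96.4]
contact_force: [-0.7, 0.5, -2.1]
gripper_width: 0.061
gripper_force: 25.0
```

>>> play_rows([
  {"slide": [0,0,0.013],"delta_rot": [0,0,0],"fingers": -1},
  {"slide": [0,0,0],"delta_rot": [0,0,0],"fingers": -1},
  {"slide": [0,0,0],"delta_rot": [0,0,0],"fingers": -1},
])

```text
time_s: 8.5
tcp_pos: [0.5058, 0.381, 0.1206]
eef_rot: [-180.0, -8.7, -96.4]
contact_force: [0.0, 1.6, -1.2]
gripper_width: 0.0614
gripper_force: 25.0
```

>>> play_rows([
  {"slide": [0,0,0],"delta_rot": [0,0,0],"fingers": 0.5},
  {"slide": [0,0,0],"delta_rot": [0,0,0],"fingers": 0.7},
  {"slide": [0,0,0],"delta_rot": [0,0,0],"fingers": 1},
  {"slide": [0,0,0],"delta_rot": [0,0,0],"fingers": 1},
  {"slide": [0,0,0],"delta_rot": [0,0,0],"fingers": 1},
  {"slide": [0,0,-0.1],"delta_rot": [0,0,0],"fingers": 1},
  {"slide": [0,0,-0.2],"delta_rot": [0,0,0],"fingers": 1},
  {"slide": [0,0,-0.3],"delta_rot": [0,0,0],"fingers": 1},
])

```text
time_s: 9.5
tcp_pos: [0.5068, 0.3938, 0.2102]
eef_rot: [179.9, -8.8, -96.4]
contact_force: [1.3, -0.0, -0.6]
gripper_width: 0.0874
gripper_force: 0.0
```

>>> play_rows([
  {"slide": [0,0,-0.3],"delta_rot": [0,-0.5,0],"fingers": 1},
  {"slide": [0.3,0,0],"delta_rot": [0,-0.5,0],"fingers": 1},
  {"slide": [0.3,0,0],"delta_rot": [0,-0.5,0],"fingers": 1},
  {"slide": [0.3,0,0],"delta_rot": [0,-0.4,0],"fingers": 1},
  {"slide": [0.3,0,0],"delta_rot": [0,0,0],"fingers": 1},
  {"slide": [0.3,0,0],"delta_rot": [0,0,0],"fingers": 1},
  {"slide": [0.3,0,0],"delta_rot": [0,0,0],"fingers": 1},
  {"slide": [0.3,0,0],"delta_rot": [0,0,0],"fingers": 1},
])

```text
time_s: 10.5
tcp_pos: [0.4726, 0.087, 0.2649]
eef_rot: [-179.9, 0.1, -96.4]
contact_force: [1.1, -0.2, -0.4]
gripper_width: 0.088
gripper_force: 0.0
```

```bash
python3 - <<'E'
from h import *
from plant import r
s=r.get_state();print(s["tcp_pos"],s["eef_rot"],s["joints"])
t=r.capture("top");pickle.dump(t,open("top3.pkl","wb"))
cv2.imwrite("pics/top3.png",cv2.resize(t["image"][165:265,120:400],(784,280),interpolation=cv2.INTER_CUBIC))
plan(s,(.482,-.137,s["tcp_pos"][2]),6,0)
E
```

```text
[0.47255898 0.08703584 0.26488775] [-1.79909848e+02  5.66054176e-02 -9.63878332e+01] [ 3.39746339e+01  3.60801622e-01 -1.95012320e+01  1.62286463e-02
 -7.00326159e+01 -4.03680395e+01]
[ 0.25 -0.04 -0.  ]
[ 0.25 -0.04 -0.  ]
[ 0.25 -0.04 -0.  ]
[ 0.25 -0.04 -0.  ]
[ 0.25 -0.04 -0.  ]
[ 0.25 -0.04 -0.  ]
```

View pics/top3.png

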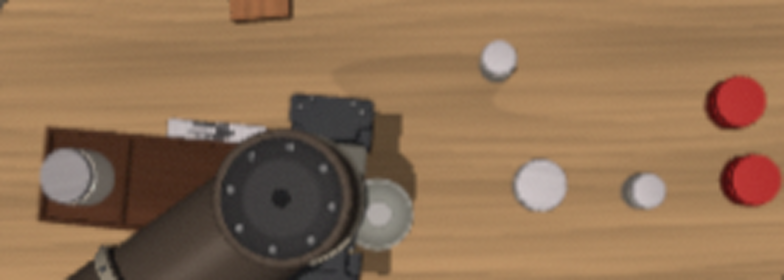

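The left canister now stands in its place on the sunk end, with its lid at (68,176). w1 is unmoved at (540,185).

>>> play_rows([
  {"slide": [0.25,-0.04,0],"delta_rot": [0,0,0],"fingers": 1},
  {"slide": [0.25,-0.04,0],"delta_rot": [0,0,0],"fingers": 1},
  {"slide": [0.25,-0.04,0],"delta_rot": [0,0,0],"fingers": 1},
  {"slide": [0.25,-0.04,0],"delta_rot": [0,0,0],"fingers": 1},
  {"slide": [0.25,-0.04,0],"delta_rot": [0,0,0],"fingers": 1},
  {"slide": [0.24,-0.04,0],"delta_rot": [0,0,0],"fingers": 1},
  {"slide": [0,0,0],"delta_rot": [0,0,0],"fingers": 1},
])

```text
time_s: 11.42
tcp_pos: [0.4836, -0.1396, 0.2644]
eef_rot: [-180.0, -0.0, -96.6]
contact_force: [-0.2, 0.9, -0.1]
gripper_width: 0.0879
gripper_force: 0.0
```

```bash
python3 - <<'E'
from h import *
from plant import r
s=r.get_state();print(s["tcp_pos"],s["eef_rot"])
print(to(s,(.482,-.137,.0265)))
E
```

```text
[ 0.48357285 -0.1396233   0.26440414] [-1.79953881e+02 -9.83356669e-03 -9.65703583e+01]
[-0.016  0.014  1.586]
```

>>> play_rows([
  {"slide": [-0.016,0.014,0.3],"delta_rot": [0,0,0],"fingers": 1},
  {"slide": [0,0,0.35],"delta_rot": [0,0,0],"fingers": 1},
  {"slide": [0,0,0.35],"delta_rot": [0,0,0],"fingers": 1},
  {"slide": [0,0,0.25],"delta_rot": [0,0,0],"fingers": 1},
  {"slide": [0,0,0.2],"delta_rot": [0,0,0],"fingers": 1},
  {"slide": [0,0,0.13],"delta_rot": [0,0,0],"fingers": 1},
  {"slide": [0,0,0],"delta_rot": [0,0,0],"fingers": 1},
])

```text
time_s: 12.3
tcp_pos: [0.4812, -0.1347, 0.0259]
eef_rot: [179.9, -0.0, -96.4]
contact_force: [0.2, 0.7, -0.5]
gripper_width: 0.0875
gripper_force: 0.0
```

>>> play_rows([
  {"slide": [0,0,0],"delta_rot": [0,0,0],"fingers": -1},
  {"slide": [0,0,0],"delta_rot": [0,0,0],"fingers": -1},
  {"slide": [0,0,0],"delta_rot": [0,0,0],"fingers": -1},
  {"slide": [0,0,0],"delta_rot": [0,0,0],"fingers": -1},
  {"slide": [0,0,0],"delta_rot": [0,0,0],"fingers": -1},
  {"slide": [0,0,0],"delta_rot": [0,0,0],"fingers": -1},
])

```text
time_s: 13.05
tcp_pos: [0.4826, -0.1351, 0.0274]
eef_rot: [-179.9, 0.0, -96.4]
contact_force: [-0.4, 2.0, 6.9]
gripper_width: 0.0615
gripper_force: 25.0
```

>>> play_rows([
  {"slide": [0,0,-0.05],"delta_rot": [0,0,0],"fingers": -1},
  {"slide": [0,0,-0.1],"delta_rot": [0,0,0],"fingers": -1},
  {"slide": [0,0,-0.25],"delta_rot": [0,0,0],"fingers": -1},
  {"slide": [0,0,-0.3],"delta_rot": [0,0,0],"fingers": -1},
  {"slide": [0,0,-0.3],"delta_rot": [0,0,0],"fingers": -1},
  {"slide": [0,0,-0.3],"delta_rot": [0,0,0],"fingers": -1},
  {"slide": [0,0,-0.2],"delta_rot": [0,0,0],"fingers": -1},
  {"slide": [0,0,0],"delta_rot": [0,0,0],"fingers": -1},
])

```text
time_s: 14.05
tcp_pos: [0.4823, -0.1352, 0.2537]
eef_rot: [-179.8, 0.0, -96.4]
contact_force: [-0.7, -0.7, -4.0]
gripper_width: 0.0612
gripper_force: 25.0
```

```bash
python3 - <<'E'
from h import *
from plant import r
s=r.get_state();print(s["tcp_pos"],s["eef_rot"])
plan(s,(.4755,.119,s["tcp_pos"][2]),6,0)
E
```

```text
[ 0.48229502 -0.13522006  0.25373546] [-1.79777655e+02  4.75378852e-02 -9.64245313e+01]
[-0.28  0.04  0.  ]
[-0.28  0.04  0.  ]
[-0.28  0.04  0.  ]
[-0.28  0.04  0.  ]
[-0.28  0.04  0.  ]
[-0.28  0.04  0.  ]
```

>>> play_rows([
  {"slide": [-0.28,0.04,0],"delta_rot": [0,0,0],"fingers": -1},
  {"slide": [-0.28,0.04,0],"delta_rot": [0,0,0],"fingers": -1},
  {"slide": [-0.28,0.04,0],"delta_rot": [0,0,0],"fingers": -1},
  {"slide": [-0.28,0.04,0],"delta_rot": [0,0,0],"fingers": -1},
  {"slide": [-0.28,0.04,0],"delta_rot": [0,0,0],"fingers": -1},
  {"slide": [-0.28,0.04,0],"delta_rot": [0,0,0],"fingers": -1},
  {"slide": [0,0,0],"delta_rot": [0,0,0],"fingers": -1},
])

```text
time_s: 14.92
tcp_pos: [0.473, 0.1211, 0.2496]
eef_rot: [179.8, -0.1, -96.3]
contact_force: [-0.2, -0.0, -2.8]
gripper_width: 0.0612
gripper_force: 25.0
```

```bash
python3 - <<'E'
from h import *
from plant import r
s=r.get_state();print(s["tcp_pos"],s["eef_rot"])
print(to(s,(.4755,.119,.165)))
c=wcam(s,r.capture("wrist"));dist(c,"wr3")
yaw=np.radians(-6.5);C=np.array([.490,.248])
for dx in(-.055,0,.055):
    y,z=-.084,.122; y2=y*np.cos(.16)+.022*np.sin(.16); z2=.1+.022*np.cos(.16)-y*np.sin(.16)
    p=C+y2*np.array([-np.sin(yaw),np.cos(yaw)])+dx*np.array([np.cos(yaw),np.sin(yaw)])
    print(dx,proj(c,(*p,z2)).round())
E
```

```text
[0.47297869 0.1210804  0.24964266] [ 1.79841719e+02 -7.55010300e-02 -9.62629098e+01]
[ 0.011 -0.02   0.564]
-0.055 [335. 254.]
0 [274. 254.]
0.055 [214. 254.]
```

View pics/wr3.png

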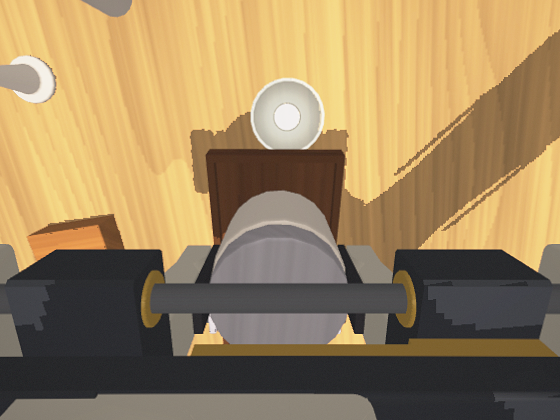

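The view shows the raised right end of the tray, with its end edge at row 150 and columns 206–345. The canister is centred over it.

>>> play_rows([
  {"slide": [0.01,-0.02,0.2],"delta_rot": [0,0,0],"fingers": -1},
  {"slide": [0,0,0.2],"delta_rot": [0,0,0],"fingers": -1},
  {"slide": [0,0,0.08],"delta_rot": [0,0,0],"fingers": -1},
  {"slide": [0,0,0],"delta_rot": [0,0,0],"fingers": -1},
])

```text
time_s: 15.48
tcp_pos: [0.4765, 0.1165, 0.1788]
eef_rot: [179.9, -0.1, -96.5]
contact_force: [0.8, 0.7, -1.9]
gripper_width: 0.0611
gripper_force: 25.0
```

>>> play_rows([
  {"slide": [0,0,0.03],"delta_rot": [0,0,0],"fingers": -1},
  {"slide": [0,0,0.03],"delta_rot": [0,0,0],"fingers": -1},
  {"slide": [0,0,0.03],"delta_rot": [0,0,0],"fingers": -1},
  {"slide": [0,0,0.03],"delta_rot": [0,0,0],"fingers": -1},
  {"slide": [0,0,0.03],"delta_rot": [0,0,0],"fingers": -1},
  {"slide": [0,0,0.02],"delta_rot": [0,0,0],"fingers": -1},
  {"slide": [0,0,0],"delta_rot": [0,0,0],"fingers": -1},
])

```text
time_s: 16.35
tcp_pos: [0.4769, 0.1174, 0.1538]
eef_rot: [180.0, -0.0, -96.4]
contact_force: [-0.2, -0.2, -1.2]
gripper_width: 0.0613
gripper_force: 25.0
```

>>> play_rows([
  {"slide": [0,0,0.02],"delta_rot": [0,0,0],"fingers": -1},
  {"slide": [0,0,0.02],"delta_rot": [0,0,0],"fingers": -1},
  {"slide": [0,0,0.02],"delta_rot": [0,0,0],"fingers": -1},
  {"slide": [0,0,0.015],"delta_rot": [0,0,0],"fingers": -1},
  {"slide": [0,0,0.01],"delta_rot": [0,0,0],"fingers": -1},
  {"slide": [0,0,0],"delta_rot": [0,0,0],"fingers": -1},
  {"slide": [0,0,0],"delta_rot": [0,0,0],"fingers": -1},
])

```text
time_s: 17.23
tcp_pos: [0.4769, 0.1174, 0.1412]
eef_rot: [180.0, -0.0, -96.4]
contact_force: [-1.2, -1.4, -0.5]
gripper_width: 0.0614
gripper_force: 25.0
```

```bash
python3 - <<'E'
from h import *
from plant import r
s=r.get_state();print(s["tcp_pos"],s["contact_force"],s["moment"])
c=r.capture("scene")
cv2.imwrite("pics/sc4.png",cv2.resize(c["image"][80:220,220:400],(720,560),interpolation=cv2.INTER_CUBIC))
E
```

```text
[0.47686827 0.11742036 0.14124101] [-1.18419766 -1.42144186 -0.52978796] [-0.54613174  0.15936531 -0.02380046]
```

View pics/sc4.png

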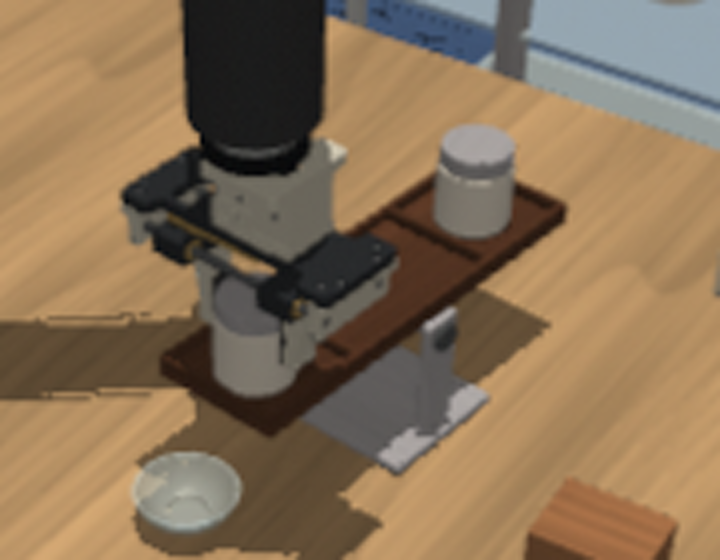

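The tray is level, the left canister stands upright at (475,185), and the held one rests on the right place at (250,340). I'll release it and withdraw.

>>> play_rows([
  {"slide": [0,0,0],"delta_rot": [0,0,0],"fingers": 0.5},
  {"slide": [0,0,0],"delta_rot": [0,0,0],"fingers": 0.7},
  {"slide": [0,0,0],"delta_rot": [0,0,0],"fingers": 1},
  {"slide": [0,0,0],"delta_rot": [0,0,0],"fingers": 1},
  {"slide": [0,0,0],"delta_rot": [0,0,0],"fingers": 1},
  {"slide": [0,0,-0.1],"delta_rot": [0,0,0],"fingers": 1},
  {"slide": [0,0,-0.2],"delta_rot": [0,0,0],"fingers": 1},
  {"slide": [0,0,-0.3],"delta_rot": [0,0,0],"fingers": 1},
])

```text
time_s: 18.27
tcp_pos: [0.4764, 0.1171, 0.2323]
eef_rot: [179.9, -0.1, -96.4]
contact_force: [1.2, 0.9, -0.2]
gripper_width: 0.0877
gripper_force: 0.0
```

>>> play_rows([
  {"slide": [0,0,-0.3],"delta_rot": [0,0,0],"fingers": 1},
  {"slide": [0.3,0,0],"delta_rot": [0,0,0],"fingers": 1},
  {"slide": [0.3,0,0],"delta_rot": [0,0,0],"fingers": 1},
  {"slide": [0.3,0,0],"delta_rot": [0,0,0],"fingers": 1},
  {"slide": [0.3,0,0],"delta_rot": [0,0,0],"fingers": 1},
  {"slide": [0.3,0,0],"delta_rot": [0,0,0],"fingers": 1},
  {"slide": [0.3,0,0],"delta_rot": [0,0,0],"fingers": 1},
  {"slide": [0,0,0],"delta_rot": [0,0,0],"fingers": 1},
])

```text
time_s: 19.27
tcp_pos: [0.4462, -0.1532, 0.2772]
eef_rot: [-180.0, -0.0, -96.6]
contact_force: [-0.3, 0.3, -0.2]
gripper_width: 0.0875
gripper_force: 0.0
```

```bash
python3 - <<'E'
from h import *
from plant import r
c=r.capture("scene");t=r.capture("top");pickle.dump((c,t),open("f.pkl","wb"))
a=cv2.resize(c["image"][80:220,220:400],(400,311),interpolation=cv2.INTER_CUBIC)
b=cv2.resize(t["image"][190:270,120:260],(490,280),interpolation=cv2.INTER_CUBIC)
o=np.zeros((591,490,3),np.uint8);o[:311,:400]=a;o[311:]=b
cv2.imwrite("pics/fin.png",o)
for p in((.5047,.3772),(.4753,.1188)): print((proj(t,(*p,.182))-[120,190])*3.5+[0,311])
E
```

```text
[ 85.54106962 442.37996905]
[384.39238835 468.3372742 ]
```

View pics/fin.png

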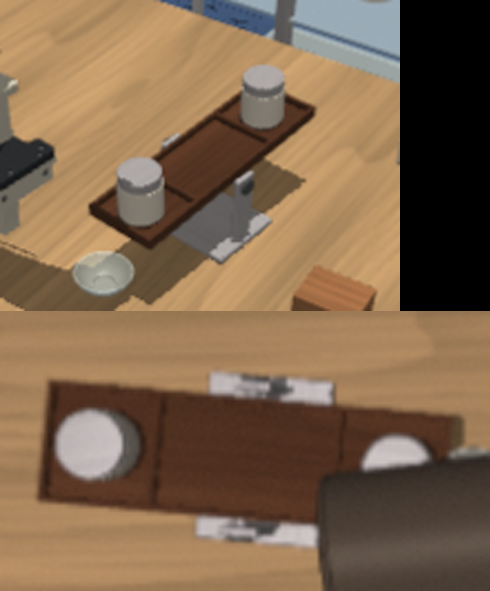

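The lids are at about (88,444) and (397,465), close to the expected (86,442) and (384,468), so both canisters stand. I'll check the tilt numerically before handing in.

```bash
python3 - <<'E'
from h import *
c,t=pickle.load(open("f.pkl","rb"))
yaw=np.radians(-6.5);C=np.array([.490,.248])
for th in(-.07,-.035,0,.035):
  o=[]
  for dx,y in((.055,-.182),(.055,.182),(-.055,-.182)):
    y2=y*np.cos(th)-.022*np.sin(th);z=.1+.022*np.cos(th)+y*np.sin(th)
    p=C+y2*np.array([-np.sin(yaw),np.cos(yaw)])+dx*np.array([np.cos(yaw),np.sin(yaw)])
    o.append(((proj(c,(*p,z))+.5-[220,80])*400/180-.5).round(1))
  print(th,*o)
E
```

```text
-0.07 [149.  231.1] [313.4 122.4] [ 86.9 195.2]
-0.035 [148.5 235.3] [313.7 118.9] [ 86.5 199.3]
0 [148.  239.4] [313.9 115.5] [ 86.3 203.3]
0.035 [147.7 243.4] [314.  112.1] [ 86.1 207.2]
```

>>> play_rows([
  {"slide": [0.2,0,0],"delta_rot": [0,0,0],"fingers": 1},
  {"slide": [0.3,0,0],"delta_rot": [0,0,0],"fingers": 1},
  {"slide": [0.3,0,0],"delta_rot": [0,0,0],"fingers": 1},
  {"slide": [0.3,0,0],"delta_rot": [0,0,0],"fingers": 1},
  {"slide": [0,0,0],"delta_rot": [0,0,0],"fingers": 1},
  {"slide": [0,0,0],"delta_rot": [0,0,0],"fingers": 1},
  {"slide": [0,0,0],"delta_rot": [0,0,0],"fingers": 1},
  {"slide": [0,0,0],"delta_rot": [0,0,0],"fingers": 1},
])

```text
time_s: 20.38
tcp_pos: [0.4287, -0.3139, 0.2765]
eef_rot: [-180.0, -0.0, -96.3]
contact_force: [-0.3, 0.1, -0.7]
gripper_width: 0.0874
gripper_force: 0.0
```

```bash
python3 - <<'E'
from h import *
from plant import r
c=r.capture("scene");c0=pickle.load(open("f.pkl","rb"))[0]
t=r.capture("top")
print("motion",cv2.absdiff(c["image"],c0["image"])[90:190,255:370].mean(), cv2.phaseCorrelate(*[cv2.cvtColor(i["image"],6)[90:190,255:370].astype(np.float32) for i in(c0,c)]))
a=cv2.resize(c["image"][80:220,220:400],(784,610)[:2],interpolation=cv2.INTER_CUBIC)
b=cv2.resize(t["image"][190:270,120:260],(490,280),interpolation=cv2.INTER_CUBIC)
o=np.zeros((591,490,3),np.uint8);o[:311,:400]=cv2.resize(c["image"][80:220,220:400],(400,311),interpolation=cv2.INTER_CUBIC);o[311:]=b
cv2.imwrite("pics/fin2.png",o)
E
```

```text
motion 2.314202898550725 ((-0.02329602471114356, 0.012486455808208063), 0.978262855609258)
```

View pics/fin2.png

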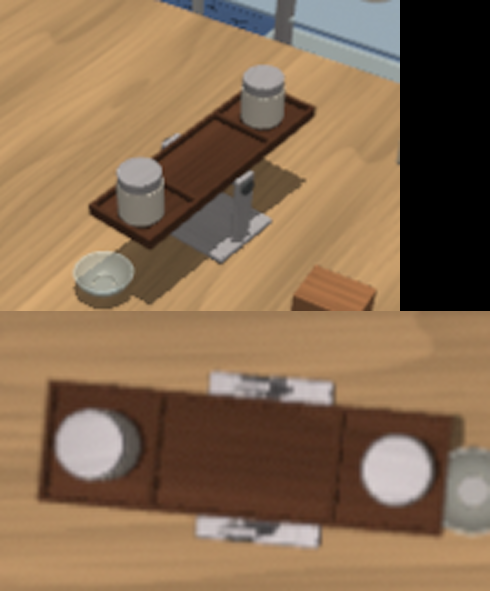

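The tray is at rest, but the corners suggest some right-down tilt. I'll compare them with the initial empty, level tray.

```bash
python3 - <<'E'
from h import *
from plant import r
c0=pickle.load(open("cams.pkl","rb"))["scene"];c1=r.capture("scene")
g0,g1=[cv2.GaussianBlur(cv2.cvtColor(i["image"],6),(0,0),.8) for i in(c0,c1)]
yaw=np.radians(-6.5);C=np.array([.490,.248])
def P(th,dx,y,h=.022):
    y2=y*np.cos(th)-h*np.sin(th);z=.1+h*np.cos(th)+y*np.sin(th)
    p=C+y2*np.array([-np.sin(yaw),np.cos(yaw)])+dx*np.array([np.cos(yaw),np.sin(yaw)])
    return proj(c0,(*p,z))
pts=[(.055,-.182),(.055,.182),(-.055,-.182),(.055,-.08),(.055,.08)]
p0=np.float32([P(0,*q) for q in pts]).reshape(-1,1,2)
p1,st,er=cv2.calcOpticalFlowPyrLK(g0,g1,p0,None,winSize=(11,11),maxLevel=1)
for q,a,b,e in zip(pts,p0[:,0],p1[:,0],er): print(q,(b-a).round(2),e,"pred/.05:",(P(.05,*q)-P(0,*q)).round(2))
t0=pickle.load(open("cams.pkl","rb"))["top"]["image"];t1=r.capture("top")["image"]
k=lambda i:cv2.resize(i[90:200,240:380],None,fx=2.8,fy=2.8,interpolation=cv2.INTER_CUBIC)
cv2.imwrite("pics/ab.png",np.hstack([k(c0["image"]),k(c1["image"])]))
E
```

```text
(0.055, -0.182) [-0.17  2.48] [1.2874484] pred/.05: [-0.19  2.55]
(0.055, 0.182) [ 0.29 -2.18] [2.3197315] pred/.05: [ 0.05 -2.16]
(-0.055, -0.182) [0.11 2.31] [2.5550103] pred/.05: [-0.07  2.52]
(0.055, -0.08) [-0.36  1.29] [1.0581095] pred/.05: [-0.26  1.22]
(0.055, 0.08) [-0.12 -0.96] [1.5826446] pred/.05: [-0.13 -0.86]
```

View pics/ab.png

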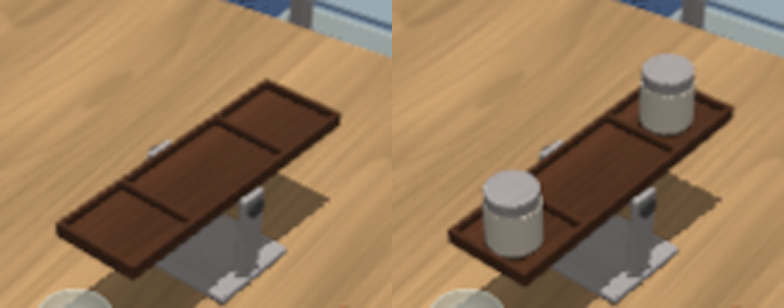

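The flow at five tray points agrees on a tilt of about 0.049 rad, below the 0.07 limit. Nothing moved between images 1.1 s apart, so I'm handing in.

```bash
python3 -c "
from plant import r
print(r.close_job())"
```

```text
the job is handed in; nothing more can be done
None
```

I handed the job in, and no verdict came back: both wide canisters stand in their end places, the right one about 9 mm off centre, with the tray at rest, tilted about 0.05 rad right-end-down by camera (limit 0.07); I also viewed 11 pictures, one over the limit of 10.

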